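# Slide the drip tray home between the coffee machine's feet

### The arm

A 6-joint arm with a two-finger parallel gripper is mounted at the origin on the work surface. World frame = base frame: x ahead of the robot, y to its left, z up, the work surface at z = 0. Lengths are in m, angles in rad, forces in N, time in s.
With the tool pointing down it reaches from about 0.35 to 0.775 m from the base axis. Payload 5.5 kg.
Tool frame: the origin (TCP) lies on the centre line of the jaws, within the pads' length; the fingertips stand 11 mm ahead of it and the grasp point (between the pads) lies 8 mm behind it (env.tip_extent is the distance from the TCP to the fingertips, in m); z points along the fingers, y is the line along which they close (so a half turn about z gives the same grasp; the last joint's range is limited). The gripper opens to 85 mm and grips with 20 to 120 N. Pads are 22 mm wide; open, the fingers measure 114 mm over their backs; the gripper's body (76 mm by 85 mm) begins 54 mm behind the grasp point. The pads swing forward as they close: fully open they stand 13 mm farther back than shut.
Start: joints at [1.078, 0.313, 0.046, 1.304, 0, 1.431], TCP at [0.199, 0.54, 0.242] pointing down, gripper open.
Joint ranges: [-2.76, 2.76], [-0.86, 1.69], [-1.03, 1.26], [-2.2, 2.34], [-1.47, 1.5], [-3.14, 3.14]. Speed limits (rad/s): [2.57, 2.57, 3.14, 3.14, 3.14, 3.14].

### API

Orientations are given as a unit quaternion [w, x, y, z].
In Python, from workcell import env gives the robot as it stands.
- The arm moves only by the shell command python3 -m jog 'ROWS' [FORCE]. ROWS is JSON, a list of rows, each a list of 5 numbers: the gripper's target within -1 to 1 (shut at 1, half-way at 0, fully open at -1), then the shift along the tool's x, y, z in m, then the turn about the tool's z in degrees. In form: [[fingers, tx, ty, tz, turn], ...]. A call has 1 to 5 rows; each row shifts and turns the commanded pose from where the row before left it, along the tool's axes as they then stand; what a row does not reach is not made up. A row lasts 1/12 s, in which the tool goes at most 41.7 mm and 7.16 degrees, less where a joint would pass 70% of its speed; a pose out of reach is approached as far as the arm can. A call is refused whole if a number of a shift passes 0.0417 or a number of a turn 7.16, either way. A call with a gripper value outside its range is refused whole. The fingers move at their own pace and stop on an object; FORCE is the grip in N (left out, the last holds). Time passes only in rows, so rows that do not move let the fingers close. It gives the time, the measured TCP pose, the force, the opening and the grip force at its end, in the units of the state.
- env.get_state(): the state, without advancing time (a new reading comes with each control period).
- env.read_camera(name): name is "scene" or "top"; returns a dict with "img" (480x640x3 uint8, red, green, blue), "fov_y" (degrees; the focal length in pixels is half the picture's height over the tangent of half this angle, whatever the lens; pixels are square), "cx", "cy" (the principal point, pixels), "T" (4x4, takes a point from camera to world coordinates). Camera axes: x right, y up, looking along -z (the intrinsics and any distortion apply to the point x, -y, -z); pixel columns grow to the right and rows downward; lengths in m; the calibration is good to about 2 mm. A picture is of the moment at which its call begins. There is no depth.
- env.hand_in(): hands the job in; it is judged then, once.
The state is a dict: "clock": time; "joint_pos": joint angles; "qvel": joint speeds; "tau": joint torques, N m; "tcp_pos": TCP position; "orientation": TCP orientation; "wrist_force": force on the tool from outside, world axes, zero at the start; "ft_torque": the same for the moment, N m; "finger_gap": finger opening in m; "grip_force": force on a finger pad.
Only numpy, scipy, OpenCV 4.12 (cv2) and the standard library are available. Lean on these libraries where they do the work, as an engineer would, in place of code of your own. Each camera call takes 0.05 s, during which the arm holds its last target. There are 200 camera calls.

### The job

The coffee machine's drip tray has been emptied and left on the counter in front of it. Push the tray along the counter with the fingers, never lifting it, in through the narrow gap between the machine's two front feet until it is fully home against the machine, then take the hand away. Leave the cup, jars and everything else on the counter where they stand.

Things in the scene. Friction and masses are not known exactly. Their poses are not given: they have to be found in the camera images.
- tray: Loose drip tray flat on the counter: low black closed box, steel bar grille on top, upright sides, corner radius 8 mm. 150 mm long (its x), 120 wide (y), 34 high, 0.3 to 0.65 kg, slides with ordinary friction. Origin: centre of its underside. Its +x end goes in first; the -x end with a metal trim stays in front. It starts facing the machine, up to 26 degrees askew and up to 15 cm off its centre line.
- bay (a point): Fixed point on the counter under the coffee machine's brew head: the middle of the tray's underside lies here when the tray is fully home. x points into the machine (roughly world -y), z up. The machine's upright front wall at x = +75 mm stops the tray. Between the feet the tray slides on the bare counter. The machine is 180 mm wide (y) and reaches to x = +340 mm.
- mouth (a point): Middle of the gap's entrance, on the counter between the rounded free ends of the two feet; axes as bay, which is 75 mm further in (+x). The feet run from here along x, 150 mm, to the front wall; each is 22 mm thick, 42 mm high, inner faces at y = +62 and -62 mm: a 124 mm gap for the 120 mm tray. When home, the tray's front end is level with their ends.
- head (a point): Lower front edge, middle, of the fixed brew head that overhangs the tray's place: 205 mm above the counter, 80 mm further in than mouth; axes as bay. It is 150 mm wide and 95 mm high; twin spouts hang under it 30 mm behind this edge, down to 168 mm above the counter. A lever on top, no further forward, reaches 330 mm above the counter.
- cup: White espresso cup, 60 mm across, 58 mm high, standing beside the machine's foot on the far side from the robot. Origin: centre of its foot.
- sugar: White sugar jar with a wooden lid, 76 mm across, 68 mm high, beside the machine's foot on the robot's side. Origin: centre of its foot.
- jug: Steel milk jug with a handle, 80 mm across, 90 mm high, left of the tray. Origin: centre of its foot.
- spoon: Steel teaspoon, 135 mm long along its x, lying on the counter left of the tray. Origin: on the counter under its middle.
- beans: Amber glass bean jar, 90 mm across, 125 mm high, beyond the tray to the left. Origin: centre of its foot.
- sleeve: Cardboard capsule sleeve, 40 x 130 x 42 mm, lying beyond the tray. Origin: centre of its underside.
- bowl: Small white bowl, 90 mm across, 45 mm high, left of the tray on the robot's side. Origin: centre of its foot.
Things that resemble listed ones, but are neither listed nor needed, are in the scene too. Of the things like the tray, leave any that is yellow; of the rest the smaller one is meant.

How it is judged:
By the outcome, as a careful person would: the job done as asked, in the order asked, and still so for the second after the job is handed in, with the robot touching nothing.
It also fails if it takes over 72 s, if anything falls off the work surface, if the arm or the gripper's body presses on something with over 40 N, if the wrist force passes 120 N, or if a joint passes its speed limit or range.

## Working session

There is one attempt and no reset: what is moved stays moved. The work goes in short steps, Python scripts to look and compute and a shell command to move; the robot and the scene stay as the last step left them, time stands still between calls to the robot, and variables do not carry over. Pictures are saved under pics/ and viewed, at most 10 in all, crops included, and the job is handed in when it is done.

```bash
ls; mkdir -p pics
python3 - <<'E'
from workcell import env
import cv2
for n in("scene","top"):
    c=env.read_camera(n); cv2.imwrite(f"pics/{n}0.png",c["img"][:,:,::-1])
    print(n,{k:v for k,v in c.items() if k!="img"})
print(env.get_state())
E
```

```text
pics
scene {'fov_y': 47.013859314906526, 'cx': 321.1848433188585, 'cy': 241.04985475199237, 'T': array([[ 4.32476555e-01, -5.64342946e-01,  7.03193479e-01,
         1.64001905e+00],
       [ 9.01644341e-01,  2.71751884e-01, -3.36434832e-01,
        -4.81581937e-01],
       [-1.22952887e-03,  7.79530598e-01,  6.26362942e-01,
         1.14824381e+00],
       [ 0.00000000e+00,  0.00000000e+00,  0.00000000e+00,
         1.00000000e+00]])}
top {'fov_y': 42.3291353315777, 'cx': 314.12264192499225, 'cy': 237.08642199109497, 'T': array([[-0.12330835,  0.97121061, -0.20382591,  0.18788567],
       [-0.99236345, -0.12132766,  0.02223462,  0.0772313 ],
       [-0.00313522,  0.20501109,  0.97875463,  1.80042466],
       [ 0.        ,  0.        ,  0.        ,  1.        ]])}
{'clock': 0.1, 'joint_pos': array([1.07842926e+00, 3.13935420e-01, 4.50440734e-02, 1.30360325e+00,
       1.89833289e-05, 1.43120494e+00]), 'qvel': array([ 0.00211276,  0.00024095,  0.00242712, -0.00036961, -0.00022161,
        0.00131428]), 'tau': array([ 2.12931620e-03, -4.81728137e+01,  2.99242312e+01,  1.26943958e-02,
       -1.56245114e-04, -3.17110118e-05]), 'tcp_pos': array([0.19844383, 0.53917998, 0.24147244]), 'orientation': array([-2.72888811e-04,  1.75474555e-01,  9.84483600e-01, -8.04148791e-04]), 'wrist_force': array([-0.0139031 , -0.65229565,  0.30174407]), 'ft_torque': array([-0.018297  , -0.01104476, -0.03856898]), 'grip_force': 0.0, 'finger_gap': 0.08530024222345739}
```

View pics/scene0.png

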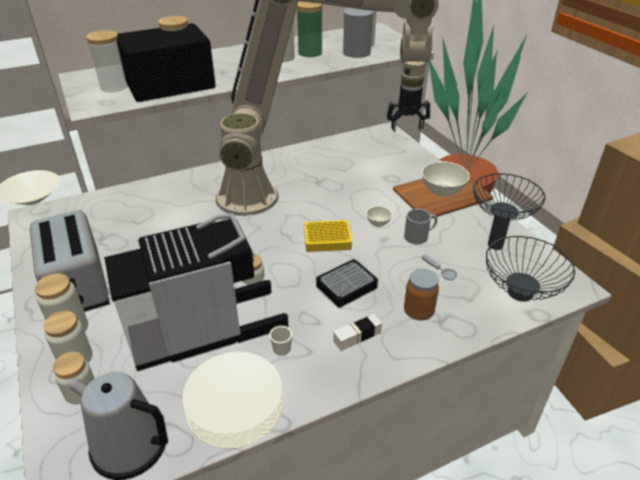

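View pics/top0.png

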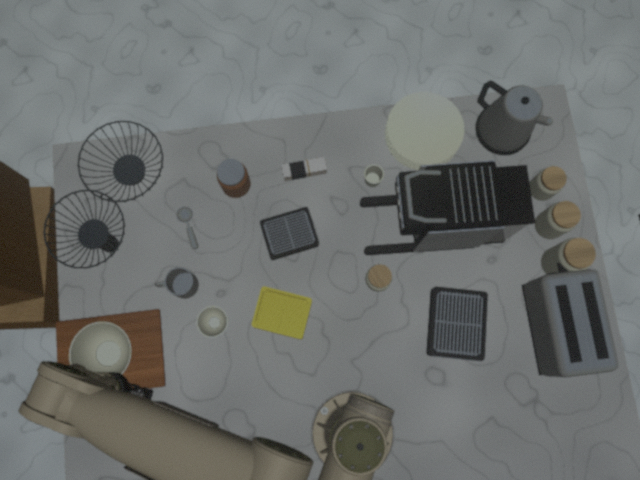

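The top view shows the small black tray at px (290,232), to be used. The yellow one at (282,312) and the larger black one at (457,323) are decoys. The feet's ends are at (362,201) and (367,250), and the sugar jar is at (378,276). In the scene view the tray is at (347,283), with the feet ends at (270,288) and (287,321).

```bash
cat > h.py <<'E'
import numpy as np, cv2
from workcell import env
def K(c): f=240/np.tan(np.radians(c["fov_y"]/2)); return f
def proj(c,P):
    P=np.atleast_2d(P); q=(P-c["T"][:3,3])@c["T"][:3,:3]; f=K(c)
    return np.c_[c["cx"]+f*q[:,0]/-q[:,2], c["cy"]-f*q[:,1]/-q[:,2]]
def unproj(c,uv,z):
    f=K(c); u,v=uv; d=c["T"][:3,:3]@np.array([(u-c["cx"])/f,-(v-c["cy"])/f,-1]); o=c["T"][:3,3]
    return o+d*(z-o[2])/d[2]
def R(a): return np.array([[np.cos(a),-np.sin(a)],[np.sin(a),np.cos(a)]])
def rrect(L,W,r):
    a=np.linspace(0,np.pi/2,5); out=[]
    for i,(sx,sy) in enumerate([(1,1),(-1,1),(-1,-1),(1,-1)]):
        t=a+i*np.pi/2; out.append(np.c_[sx*(L/2-r)+r*np.cos(t), sy*(W/2-r)+r*np.sin(t)])
    return np.vstack(out)
def prism(poly,p,zt):
    q=poly@R(p[2]).T+p[:2]
    return np.vstack([np.c_[q,np.zeros(len(q))],np.c_[q,np.full(len(q),zt)]])
S=8
def sil(c,prisms,box):
    x0,y0,x1,y1=box; m=np.zeros(((y1-y0)*4,(x1-x0)*4),np.uint8)
    for P in prisms:
        h=cv2.convexHull(((proj(c,P)-[x0,y0]+.5)*4*16).astype(np.int32))
        cv2.fillPoly(m,[h],255,shift=4)
    return cv2.resize(m,(x1-x0,y1-y0),interpolation=cv2.INTER_AREA)/255.
TRAY=rrect(.15,.12,.008)
E
python3 - <<'E'
from h import *
from scipy.optimize import minimize
cs={n:env.read_camera(n) for n in("scene","top")}
t=cs["top"]
for nm,uv,z in[("tray",(290,232),.034),("footL",(362,201),.042),("footR",(367,250),.042),("sugar",(378,276),.068),("cup",(373,175),.058),("sleeve",(304,168),.042),("jug",(182,283),.09),("spoon",(189,227),0),("bowl",(212,321),.045),("beans",(232,170),.125)]: print(nm,unproj(t,uv,z).round(3))
s=cs["scene"]
for nm,uv,z in[("tray",(347,281),.034),("footL",(286,319),.042),("footR",(270,285),.042)]: print("scene",nm,unproj(s,uv,z).round(3))
a=cv2.resize(t["img"][150:290,250:420],None,fx=3.5,fy=3.5,interpolation=cv2.INTER_CUBIC)
cv2.imwrite("pics/c1.png",a[:,:,::-1])
b=cv2.resize(s["img"][240:370,220:400],None,fx=3.5,fy=3.5,interpolation=cv2.INTER_CUBIC)
cv2.imwrite("pics/c2.png",b[:,:,::-1])
for n,box in(("top",(250,195,330,270)),("scene",(305,250,390,315))):
    g=cv2.cvtColor(cs[n]["img"],cv2.COLOR_RGB2GRAY)[box[1]:box[3],box[0]:box[2]]
    print(n,np.percentile(g,[2,25,50,75,98]))
E
```

```text
tray [0.58  0.105 0.034]
footL [ 0.644 -0.115  0.042]
footR [ 0.497 -0.109  0.042]
sugar [ 0.415 -0.127  0.068]
cup [ 0.714 -0.157  0.058]
sleeve [0.766 0.041 0.042]
jug [0.46  0.419 0.09 ]
spoon [0.64  0.402 0.   ]
bowl [0.35  0.352 0.045]
beans [0.758 0.246 0.125]
scene tray [0.592 0.104 0.034]
scene footL [ 0.662 -0.12   0.042]
scene footR [ 0.518 -0.11   0.042]
top [ 45.    76.   115.   119.   125.02]
scene [ 11. 116. 192. 198. 209.]
```

View pics/c1.png

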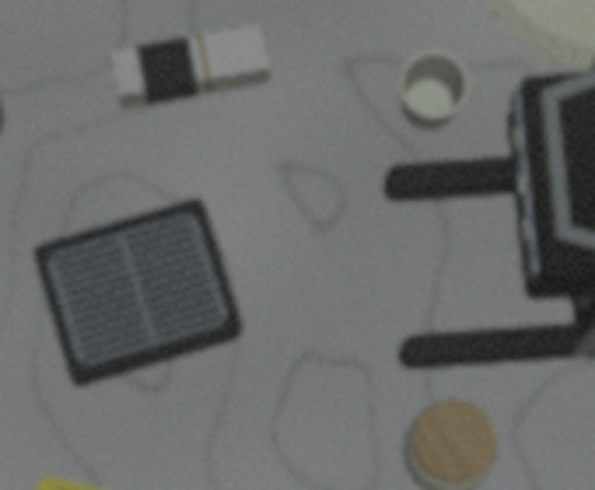

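View pics/c2.png

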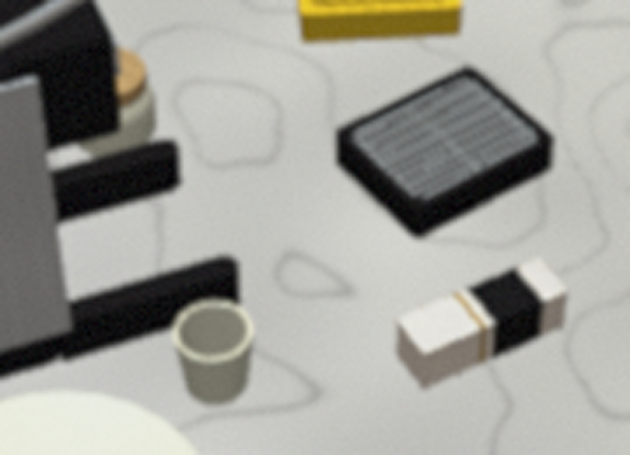

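```bash
cat >> h.py <<'E'
from scipy.optimize import minimize
def mask(c,n,box,thr,seed):
    g=cv2.cvtColor(c["img"],cv2.COLOR_RGB2GRAY).astype(np.float32)
    x0,y0,x1,y1=box; g=g[y0:y1,x0:x1]; bg=np.percentile(g,80)
    return g,bg
def soft(c,box,thr,fill=True):
    """binary mask of dark blob nearest box centre, holes filled"""
    x0,y0,x1,y1=box; g=cv2.cvtColor(c["img"],cv2.COLOR_RGB2GRAY)[y0:y1,x0:x1]
    g=cv2.resize(g,None,fx=4,fy=4,interpolation=cv2.INTER_CUBIC)
    m=(g<thr).astype(np.uint8)
    if fill:
        m=cv2.morphologyEx(m,cv2.MORPH_CLOSE,np.ones((15,15),np.uint8))
        cn,_=cv2.findContours(m,cv2.RETR_EXTERNAL,cv2.CHAIN_APPROX_NONE)
        k=max(cn,key=cv2.contourArea); m[:]=0; cv2.drawContours(m,[k],-1,1,-1)
    return cv2.resize(m.astype(np.float32),(x1-x0,y1-y0),interpolation=cv2.INTER_AREA)
def fit(items,prisms,p0):
    def cost(p): return sum(((m-sil(c,prisms(p),b))**2)[w].sum() for c,b,m,w in items)
    best=None
    for k in range(3):
        sx=np.array([[0,0,0],[.01,0,0],[0,.01,0],[0,0,.08]])*(1,-.6,.3)[k]+p0
        r=minimize(cost,p0,method="Nelder-Mead",options=dict(initial_simplex=sx,xatol=1e-5,fatol=1e-3)); p0=r.x
    return r.x,r.fun
def trayprisms(p): return [prism(TRAY,p,.034)]
def foot(y): 
    a=np.linspace(np.pi/2,1.5*np.pi,9); q=np.c_[.011+.011*np.cos(a),.011*np.sin(a)]
    return np.vstack([q,[[.15,-.011],[.15,.011]]])+[0,y]
def feetprisms(p): return [prism(foot(.073),p,.042),prism(foot(-.073),p,.042)]
def show(p): print(np.r_[np.round(p[:2]*1000,1),np.round(np.degrees(p[2]),2)])
E
python3 - <<'E'
from h import *
cs={n:env.read_camera(n) for n in("scene","top")}
B={"top":(250,195,330,270),"scene":(305,250,390,315)}
it={}
for n,th in(("top",90),("scene",110)):
    m=soft(cs[n],B[n],th); 
    if n=="scene": pass
    it[n]=(cs[n],B[n],m,np.ones_like(m,bool))
for k in(["top"],["scene"],["top","scene"]):
    p,f=fit([it[a] for a in k],trayprisms,np.array([.585,.105,-1.3])); print("tray",k,f); show(p)
FB={"top":(355,190,395,262),"scene":(248,272,295,345)}
fi={}
for n,th in(("top",80),("scene",95)):
    m=soft(cs[n],FB[n],th,False); w=np.ones_like(m,bool)
    x0,y0,x1,y1=FB[n]; yy,xx=np.mgrid[y0:y1,x0:x1]
    if n=="scene": w&=~((xx>266)&(yy>322)); w&=~((xx<258))   # cup
    else: w&=~((xx>390))
    fi[n]=(cs[n],FB[n],m,w)
for k in(["top"],["scene"],["top","scene"]):
    p,f=fit([fi[a] for a in k],feetprisms,np.array([.575,-.113,-1.57])); print("mouth",k,f); show(p)
E
```

```text
tray ['top'] 4.007024702037677
[580.6  109.   -79.89]
tray ['scene'] 23.656767168877355
[579.2  109.3  -79.87]
tray ['top', 'scene'] 36.674883758650516
[580.3  109.5  -79.48]
mouth ['top'] 12.478403378508265
[ 573.9  -107.2   -92.51]
mouth ['scene'] 20.652473688004612
[ 573.4  -108.5   -92.71]
mouth ['top', 'scene'] 35.86175365244137
[ 574.4  -107.8   -93.33]
```

Both views agree within about 1.5 mm. The tray is at (580,109) mm with yaw -79.9°. The mouth is at (574,-108) mm with yaw -92.6°. The sizes match as well. The plan is to put the open fingers behind the tray's rear face and use a two-contact push.

```bash
python3 -m jog '[[-1,-0.038,-0.015,0,0],[-1,-0.038,-0.015,0,0],[-1,-0.038,-0.015,0,0],[-1,-0.038,-0.015,0,0],[-1,-0.038,-0.015,0,0]]'
python3 -m jog '[[-1,-0.038,-0.015,0,0],[-1,-0.038,-0.015,0,0],[-1,-0.038,-0.015,0,0],[-1,-0.038,-0.015,0,0],[-1,-0.038,-0.015,0,0]]'
python3 -m jog '[[-1,-0.038,-0.015,0,0],[-1,-0.032,-0.01,0,0],[-1,0,0,0,7],[-1,0,0,0,7],[-1,0,0,0,7]]'
python3 -m jog '[[-1,0,0,0,7],[-1,0,0,0,7],[-1,0,0,0,7],[-1,0,0,0,7],[-1,0,0,0,7]]'
cat >> h.py <<'E'
def tool():
    s=env.get_state(); w,x,y,z=s["orientation"]; p=s["tcp_pos"]
    ty=np.array([2*(x*y-w*z),1-2*(x*x+z*z)]); h=np.arctan2(ty[1],ty[0])
    print("tcp",(p*1000).round(1),"ty-heading",np.degrees(h).round(2),"F",s["wrist_force"].round(1),"t",round(s["clock"],2),"gap",round(s["finger_gap"],3))
    return p,h
def rel(pt,h,p):
    """tool tx,ty (mm) from tcp p, heading h, to world point pt"""
    d=np.array(pt)-p[:2]; return (np.array([d@[-np.sin(h),np.cos(h)],d@[np.cos(h),np.sin(h)]])*1000).round(1)
E
python3 - <<'E'
from h import *
p,h=tool(); print("ext",env.tip_extent,rel([.5605,.2185],h,p))
E
```

```text
clock: 0.72
tcp_pos: [0.352, 0.4023, 0.2424]
orientation: [0.0, 0.175, 0.985, 0.0]
wrist_force: [1.5, 0.4, 0.1]
finger_gap: 0.0859
grip_force: 0.0
clock: 1.13
tcp_pos: [0.5047, 0.2659, 0.2425]
orientation: [0.0, 0.176, 0.984, 0.0]
wrist_force: [0.5, 1.6, -0.5]
finger_gap: 0.0855
grip_force: 0.0
clock: 1.55
tcp_pos: [0.5612, 0.2188, 0.2418]
orientation: [-0.0, 0.356, 0.935, -0.0]
wrist_force: [-0.9, 1.5, 0.3]
finger_gap: 0.0851
grip_force: 0.0
clock: 1.97
tcp_pos: [0.5605, 0.2199, 0.2422]
orientation: [-0.0, 0.62, 0.785, -0.0]
wrist_force: [0.0, -0.7, 0.3]
finger_gap: 0.0853
grip_force: 0.0
tcp [560.5 219.9 242.2] ty-heading 13.43 F [ 0.  -0.7  0.3] t 1.97 gap 0.085
ext 0.011 [-1.3 -0.3]
```

```bash
python3 -m jog '[[-1,0,0,0.04,3.3],[-1,0,0,0.04,0],[-1,0,0,0.04,0],[-1,0,0,0.04,0],[-1,0,0,0.04,0]]' >/dev/null
python3 -m jog '[[-1,0,0,0.015,0],[-1,0,0,0.008,0],[-1,0,0,0.004,0],[-1,0,0,0,0]]'
python3 - <<'E'
from h import *
p,h=tool()
c=env.read_camera("scene"); a=cv2.resize(c["img"][170:320,280:460],None,fx=4,fy=4,interpolation=cv2.INTER_CUBIC)
cv2.imwrite("pics/c3.png",a[:,:,::-1])
E
```

```text
clock: 2.72
tcp_pos: [0.5609, 0.22, 0.0154]
orientation: [0.0, 0.64, 0.769, 0.0]
wrist_force: [0.5, -0.4, 0.0]
finger_gap: 0.0857
grip_force: 0.0
tcp [560.9 220.   15.4] ty-heading 10.48 F [ 0.5 -0.4  0. ] t 2.72 gap 0.086
```

View pics/c3.png

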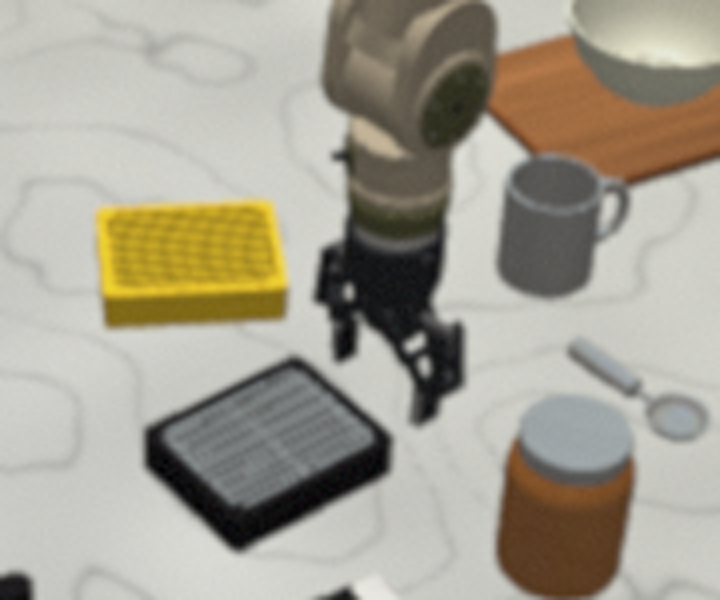

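Run:
```python
from h import *
c=env.read_camera("scene")
for z in(.004,.011,.017,.03): print(z,proj(c,[[.561+.048*.984,.22+.048*.18,z]]).round(1), proj(c,[[.561-.048*.984,.22-.048*.18,z]]).round(1))
```

```text
0.004 [[385.4 279.3]] [[365.3 262.6]]
0.011 [[385.5 277.7]] [[365.4 260.9]]
0.017 [[385.7 276.2]] [[365.5 259.5]]
0.03 [[386. 273.]] [[365.7 256.3]]
```

Projected against z, the visible tips stand at about 17 mm (2 mm above the TCP). I'll lower 8 mm, make contact, then arc-push.

```bash
python3 -m jog '[[-1,0,0,0.008,0],[-1,-0.009,0,0,0.4],[-1,-0.009,0,0,0],[-1,-0.006,0,0,0],[-1,-0.004,0,0,0]]'
python3 -m jog '[[-1,-0.006,0.003,0,2],[-1,-0.006,0.003,0,2],[-1,-0.006,0.003,0,2],[-1,-0.006,0.003,0,2],[-1,-0.006,0.003,0,2]]'
python3 -m jog '[[-1,-0.006,0.003,0,2],[-1,-0.002,0.001,0,0.7],[-1,-0.004,0,0,0],[-1,0,0,0,0]]'
python3 - <<'E'
from h import *
p,h=tool()
im=[]
for n,(x0,y0) in(("scene",(220,200)),("top",(250,160))):
    c=env.read_camera(n); im.append(cv2.resize(c["img"][y0:y0+130,x0:x0+180],None,fx=2.2,fy=2.2,interpolation=cv2.INTER_CUBIC))
cv2.imwrite("pics/c4.png",np.hstack(im)[:,:,::-1])
E
```

```text
clock: 3.23
tcp_pos: [0.5659, 0.1915, 0.0077]
orientation: [-0.0, 0.643, 0.766, 0.001]
wrist_force: [-0.3, 3.2, 1.0]
finger_gap: 0.0853
grip_force: 1.9
clock: 3.65
tcp_pos: [0.5845, 0.164, 0.0077]
orientation: [0.0, 0.708, 0.706, 0.001]
wrist_force: [-0.4, 5.0, 2.3]
finger_gap: 0.0851
grip_force: 2.3
clock: 3.98
tcp_pos: [0.588, 0.1514, 0.0075]
orientation: [0.001, 0.723, 0.69, 0.0]
wrist_force: [1.9, 2.6, 1.4]
finger_gap: 0.0856
grip_force: 1.0
tcp [588.  151.4   7.5] ty-heading -2.68 F [1.9 2.6 1.4] t 3.98 gap 0.086
```

View pics/c4.png

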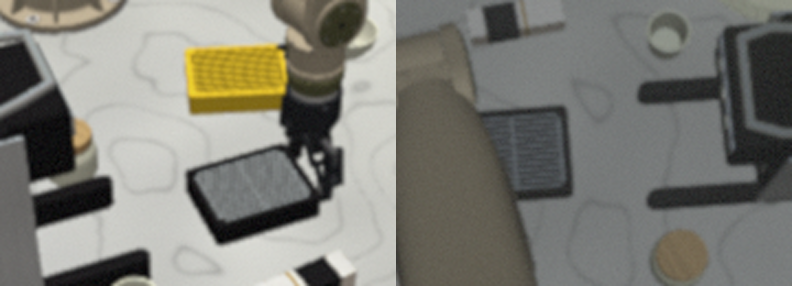

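The left half is the scene view: the fingers sit flush on the tray's rear face, with the tray at crop (250,195). The right half is the top view: the tray's front half is visible at (540,150), square to the feet at (650,95) and (660,198). Now a fit on the visible parts.

```bash
cat >> h.py <<'E'
M=np.array([.5738,-.1079,np.radians(-92.6)])
def report(wins,p0,zh=True):
    """wins: name->(box,thr). prints tray pose world and in mouth axes"""
    it=[]
    for n,(b,th) in wins.items():
        c=env.read_camera(n); m=soft(c,b,th); it.append((c,b,m,np.ones_like(m,bool)))
    for sub in ([[i] for i in it]+[it] if len(it)>1 else [it]):
        p,f=fit(sub,trayprisms,np.array(p0)); d=R(-M[2])@(p[:2]-M[:2])
        print("tray",(p[:2]*1000).round(1),np.degrees(p[2]).round(2),"in mouth",(d*1000).round(1),"dyaw",np.degrees(p[2]-M[2]).round(2),"cost",round(f,1))
E
python3 - <<'E'
from h import *
p,h=tool()
q=p[:2]-.086*np.array([-np.sin(h),np.cos(h)])
report({"top":((312,195,345,260),90),"scene":((295,258,351,315),110)},[q[0],q[1],h-np.pi/2])
print("predicted from hand",(R(-M[2])@(q-M[:2])*1000).round(1),np.degrees(h-np.pi/2-M[2]))
E
```

```text
tcp [587.3 151.4   7.1] ty-heading -2.67 F [ 0.7  1.4 -0.7] t 4.08 gap 0.086
tray [583.9  66.6] -92.28 in mouth [-174.8    2.2] dyaw 0.32 cost 1.4
tray [583.4  67.7] -93.43 in mouth [-175.9    1.7] dyaw -0.83 cost 878.9
tray [584.2  66.9] -93.22 in mouth [-175.1    2.5] dyaw -0.62 cost 884.2
predicted from hand [-173.6    1.6] -0.06833410990643174
```

```bash
python3 -m jog '[[-1,-0.006,0.002,0,1.3],[-1,-0.009,0,0,0],[-1,-0.009,0,0,0],[-1,-0.009,0,0,0],[-1,-0.009,0,0,0]]'>/dev/null
python3 -m jog '[[-1,-0.009,0,0,0],[-1,-0.009,0,0,0],[-1,-0.008,0,0,0],[-1,-0.006,-0.002,0,-1.3],[-1,0,0,0,0]]'
python3 - <<'E'
from h import *
p,h=tool()
q=p[:2]-.086*np.array([-np.sin(h),np.cos(h)])
print("predicted from hand",(R(-M[2])@(q-M[:2])*1000).round(1),np.degrees(h-np.pi/2-M[2]))
im=[]
for n,(x0,y0) in(("scene",(220,220)),("top",(270,160))):
    c=env.read_camera(n); im.append(cv2.resize(c["img"][y0:y0+130,x0:x0+130],None,fx=3,fy=3,interpolation=cv2.INTER_CUBIC))
    print(n,proj(c,prism(TRAY,[q[0],q[1],h-np.pi/2],.034)[20:]).round(0)[::5].tolist())
cv2.imwrite("pics/c5.png",np.hstack(im)[:,:,::-1])
report({"top":((325,195,354,260),90)},[q[0],q[1],h-np.pi/2])
E
```

```text
clock: 5.02
tcp_pos: [0.5821, 0.0764, 0.0074]
orientation: [0.0, 0.724, 0.69, -0.001]
wrist_force: [-0.8, 0.7, -0.1]
finger_gap: 0.0852
grip_force: 0.0
tcp [582.1  76.4   7.4] ty-heading -2.69 F [-0.8  0.7 -0.1] t 5.02 gap 0.085
predicted from hand [-98.5  -0.2] -0.09066800139009541
scene [[292.0, 309.0], [340.0, 297.0], [327.0, 272.0], [281.0, 283.0]]
top [[353.0, 209.0], [305.0, 210.0], [305.0, 247.0], [354.0, 246.0]]
tray [578.9 -13.3] -90.96 in mouth [-94.8   0.8] dyaw 1.64 cost 69.1
```

View pics/c5.png

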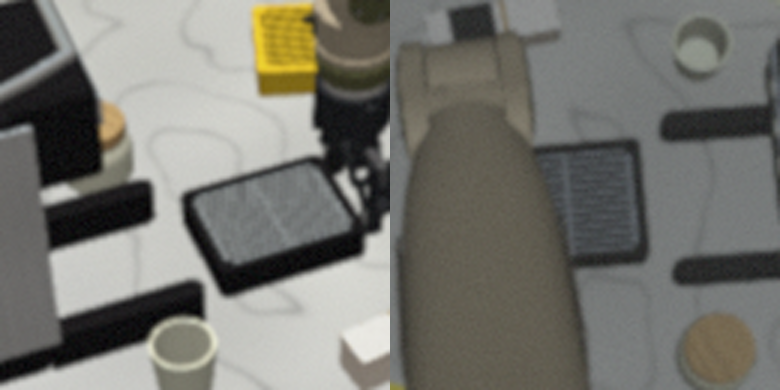

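The tray's front edge is at top px (355,208–247), just short of the foot ends (361,202) and (365,250), and roughly centred. I'll refit with a better window.

Run:
```python
from h import *
p,h=tool()
q=p[:2]-.086*np.array([-np.sin(h),np.cos(h)])
report({"top":((334,195,360,260),90),"scene":((276,268,326,318),110)},[q[0],q[1],h-np.pi/2])
# differential: gap between tray edges and feet directly in the top image: rows of edges per column, on their own planes
c=env.read_camera("top"); b=(366,190,388,262); m=soft(c,b,80,False)
for x in (370,378,386):
    col=m[:,x-366]; i=np.where(col>.5)[0]; 
    ys=i+190; up=ys[ys<225]; lo=ys[ys>=225]
    for nm,a in(("L",up),("R",lo)):
        w=col[a-190].sum(); cen=(a*col[a-190]).sum()/w+0.0
        P=unproj(c,(x,cen),.042); print(nm,x,(R(-M[2])@(P[:2]-M[:2])*1000).round(1),"thick px",w.round(1))
```

```text
tcp [582.7  77.8   7.6] ty-heading -2.68 F [-0.1  0.1  0.4] t 5.17 gap 0.085
tray [580.6  -8.9] -92.7 in mouth [-99.2   2.3] dyaw -0.1 cost 1.4
tray [580.1  -8.9] -93.24 in mouth [-99.2   1.9] dyaw -0.64 cost 925.1
tray [580.4  -9.2] -92.83 in mouth [-98.9   2.1] dyaw -0.23 cost 927.7
L 370 [27.6 67.1] thick px 10.0
R 370 [ 13.6 -76.9] thick px 9.0
L 378 [51.2 68.3] thick px 10.0
R 378 [ 36.8 -76.2] thick px 8.8
L 386 [74.6 66.4] thick px 10.0
R 386 [ 59.9 -77.7] thick px 9.0
```

```bash
python3 -m jog '[[-1,-0.004,0.002,0,1.4],[-1,-0.007,0,0,0],[-1,-0.007,0,0,0],[-1,-0.007,0,0,0],[-1,-0.007,0,0,0]]'
python3 -m jog '[[-1,-0.007,0,0,0],[-1,-0.007,0,0,0],[-1,-0.007,0,0,0],[-1,-0.004,0,0,0],[-1,0,0,0,0]]'
python3 - <<'E'
from h import *
p,h=tool()
q=p[:2]-.086*np.array([-np.sin(h),np.cos(h)])
print("hand-predicted",(R(-M[2])@(q-M[:2])*1000).round(1),np.degrees(h-np.pi/2-M[2]))
im=[]
for n,(x0,y0) in(("scene",(220,220)),("top",(300,160))):
    c=env.read_camera(n); im.append(cv2.resize(c["img"][y0:y0+130,x0:x0+130],None,fx=3,fy=3,interpolation=cv2.INTER_CUBIC))
cv2.imwrite("pics/c6.png",np.hstack(im)[:,:,::-1])
E
```

```text
clock: 5.73
tcp_pos: [0.5824, 0.0458, 0.0074]
orientation: [-0.0, 0.731, 0.682, 0.0]
wrist_force: [1.4, 2.8, 0.5]
finger_gap: 0.0854
grip_force: 1.7
clock: 6.15
tcp_pos: [0.5805, 0.0199, 0.0073]
orientation: [0.0, 0.732, 0.681, -0.0]
wrist_force: [0.4, 0.4, -0.4]
finger_gap: 0.0854
grip_force: 0.0
tcp [580.5  19.9   7.3] ty-heading -4.1 F [ 0.4  0.4 -0.4] t 6.15 gap 0.085
hand-predicted [-42.   -1.3] -1.4998940444600417
```

View pics/c6.png

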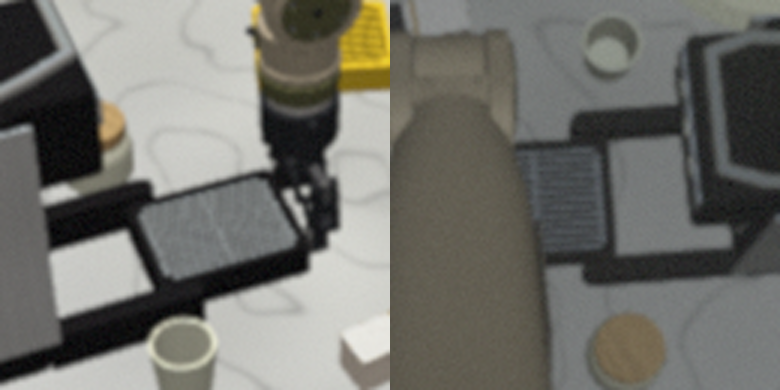

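The tray's front (top crop, x≈610) is about 33 mm inside the gap, between the feet, with no contact force. I'll straighten and keep pushing.

```bash
python3 -m jog '[[-1,-0.007,0,0,-0.5],[-1,-0.007,-0.001,0,-0.5],[-1,-0.007,-0.001,0,-0.4],[-1,-0.007,0,0,0],[-1,-0.007,0,0,0]]'
python3 -m jog '[[-1,-0.007,0,0,0],[-1,-0.007,0,0,0],[-1,-0.007,0,0,0],[-1,-0.007,0,0,0],[-1,-0.007,0,0,0]]'
python3 - <<'E'
from h import *
p,h=tool()
q=p[:2]-.086*np.array([-np.sin(h),np.cos(h)])
print("hand-predicted",(R(-M[2])@(q-M[:2])*1000).round(1),np.degrees(h-np.pi/2-M[2]))
E
```

```text
clock: 6.67
tcp_pos: [0.5761, -0.0141, 0.0071]
orientation: [-0.0, 0.723, 0.691, -0.0]
wrist_force: [0.8, 2.3, -1.2]
finger_gap: 0.0854
grip_force: 1.3
clock: 7.08
tcp_pos: [0.5748, -0.0492, 0.0071]
orientation: [-0.0, 0.723, 0.691, -0.0]
wrist_force: [0.6, 2.5, -2.4]
finger_gap: 0.085
grip_force: 1.1
tcp [574.8 -49.2   7.1] ty-heading -2.63 F [ 0.6  2.5 -2.4] t 7.08 gap 0.085
hand-predicted [27.3 -1.7] -0.025533564755402333
```

```bash
python3 -m jog '[[-1,-0.008,0.001,0,0],[-1,-0.008,0,0,0],[-1,-0.008,0,0,0],[-1,-0.008,0,0,0],[-1,-0.006,0,0,0]]'
python3 -m jog '[[-1,-0.004,0,0,0],[-1,-0.002,0,0,0],[-1,-0.002,0,0,0]]'
```

```text
clock: 7.5
tcp_pos: [0.5743, -0.0875, 0.0073]
orientation: [0.0, 0.723, 0.691, -0.0]
wrist_force: [0.3, 2.2, -0.8]
finger_gap: 0.0855
grip_force: 1.2
clock: 7.75
tcp_pos: [0.5739, -0.0945, 0.0073]
orientation: [-0.0, 0.723, 0.691, 0.0]
wrist_force: [0.9, 6.7, -2.0]
finger_gap: 0.0852
grip_force: 4.4
```

```bash
python3 -m jog '[[-1,-0.001,0,0,0],[-1,-0.001,0,0,0],[-1,0,0,0,0]]'; python3 -m jog '[[-1,-0.001,0,0,0],[-1,-0.001,0,0,0],[-1,0,0,0,0]]'
```

```text
clock: 8.0
tcp_pos: [0.5739, -0.0945, 0.0073]
orientation: [-0.001, 0.723, 0.691, 0.001]
wrist_force: [1.5, 8.3, -0.5]
finger_gap: 0.0853
grip_force: 4.1
clock: 8.25
tcp_pos: [0.5738, -0.0944, 0.0074]
orientation: [-0.002, 0.722, 0.691, 0.003]
wrist_force: [1.8, 15.7, 1.5]
finger_gap: 0.0849
grip_force: 7.5
```

```bash
python3 -m jog '[[-1,-0.002,0,0,0],[-1,-0.001,0,0,0],[-1,0,0,0,0]]'; python3 -m jog '[[-1,0.01,0,0,0],[-1,0.02,0,0,0],[-1,0.02,0,0,0],[-1,0.02,0,-0.04,0],[-1,0.03,0,-0.03,0]]'; python3 -m jog '[[-1,0.03,0,-0.03,0],[-1,0.03,0,-0.03,0],[-1,0.03,0,-0.03,0],[-1,0.03,0,-0.03,0],[-1,0,0,0,0]]'
python3 - <<'E'
from h import *
p,h=tool()
q=R(M[2])@[.075,0]+M[:2]; w=[q[0],q[1],M[2]]
im=[]
for n,(x0,y0) in(("scene",(210,240)),("top",(330,175))):
    c=env.read_camera(n); a=cv2.resize(c["img"][y0:y0+100,x0:x0+100],None,fx=4,fy=4,interpolation=cv2.INTER_CUBIC)
    im.append(a)
    P=np.array([[*(R(M[2])@v+M[:2]),z] for v,z in(((0,.06),.034),((0,-.06),.034),((0,0),.034),((0,.073),.042),((0,-.073),.042))])
    print(n,((proj(c,P)-[x0,y0]+.5)*4).round(0).tolist())
cv2.imwrite("pics/c7.png",np.hstack(im)[:,:,::-1])
E
```

```text
clock: 8.5
tcp_pos: [0.5738, -0.0944, 0.0074]
orientation: [-0.004, 0.722, 0.692, 0.005]
wrist_force: [4.8, 25.0, 3.7]
finger_gap: 0.0857
grip_force: 12.7
clock: 8.92
tcp_pos: [0.5771, -0.004, 0.074]
orientation: [-0.0, 0.724, 0.69, -0.002]
wrist_force: [0.5, 0.1, 0.3]
finger_gap: 0.0852
grip_force: 0.0
clock: 9.33
tcp_pos: [0.5868, 0.1189, 0.1993]
orientation: [0.004, 0.721, 0.693, 0.005]
wrist_force: [0.0, -0.3, -0.1]
finger_gap: 0.0855
grip_force: 0.0
tcp [586.8 118.9 199.3] ty-heading -2.32 F [ 0.  -0.3 -0.1] t 9.33 gap 0.085
scene [[303.0, 294.0], [247.0, 185.0], [274.0, 238.0], [309.0, 299.0], [241.0, 166.0]]
top [[125.0, 123.0], [140.0, 283.0], [132.0, 202.0], [124.0, 103.0], [143.0, 298.0]]
```

View pics/c7.png

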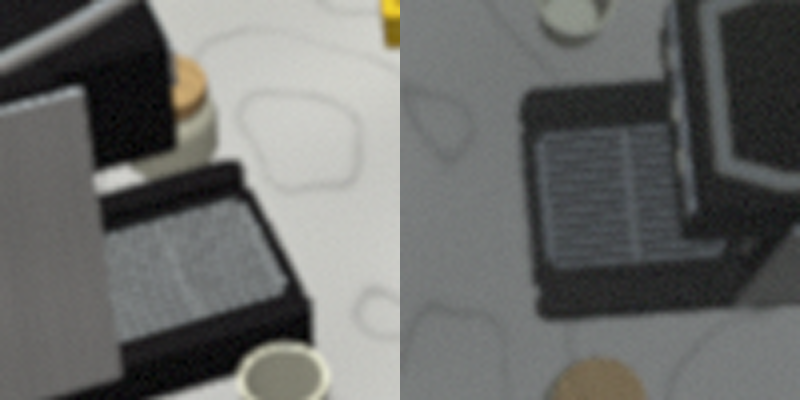

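The tray sits between the feet, with its rear edge level with the foot ends (top crop x≈530, expected 532 at mid). A subpixel check of the depth comes next.

Run:
```python
from h import *
imgs=[env.read_camera("top") for _ in range(4)]
c=imgs[0]; g=np.mean([cv2.cvtColor(i["img"],cv2.COLOR_RGB2GRAY).astype(float) for i in imgs],0)
bg=115
def edge(y):  # half-level crossing going right
    r=g[y,350:375]; hi=r[:6].mean(); lo=r.min(); t=(hi+lo)/2; i=np.where(r<t)[0][0]
    return 350+i-1+(r[i-1]-t)/(r[i-1]-r[i])
for nm,rows,z in(("footL",(200,201,202),.042),("tray",range(208,242,3),.034),("footR",(248,249,250),.042)):
    for y in rows:
        P=unproj(c,(edge(y),y),z); print(nm,y,(R(-M[2])@(P[:2]-M[:2])*1000).round(1))
```

```text
footL 200 [-1.6 74. ]
footL 201 [-2.8 71. ]
footL 202 [-3.3 68. ]
tray 208 [-2.8 51.9]
tray 211 [-4.  42.8]
tray 214 [-4.2 33.7]
tray 217 [-4.7 24.7]
tray 220 [-4.6 15.6]
tray 223 [-4.2  6.6]
tray 226 [-4.5 -2.4]
tray 229 [ -4.5 -11.5]
tray 232 [ -4.  -20.5]
tray 235 [ -4.4 -29.4]
tray 238 [ -4.6 -38.4]
tray 241 [ -4.4 -47.3]
footR 248 [ -2.2 -69.8]
footR 249 [ -3.5 -72.6]
footR 250 [ -4.8 -75.5]
```

Tray and foot ends are level within about 1–1.5 mm. The stop was rigid up to 25 N. To rule out a finger bearing on a foot, I'll repeat the push with shut fingers at the middle of the rear face.

```bash
python3 -m jog '[[1,-0.028,-0.001,0.02,0],[1,-0.028,-0.001,0.02,0],[1,-0.028,-0.001,0.02,0],[1,-0.028,0,0.02,0],[1,-0.028,0,0.02,0]]' 20 >/dev/null; python3 -m jog '[[1,-0.027,0,0.018,0],[1,0,0,0.025,0],[1,0,0,0.025,0],[1,0,0,0.008,0],[1,0,0,0,0]]'
```

```text
clock: 10.47
tcp_pos: [0.5702, -0.0531, 0.0131]
orientation: [-0.002, 0.724, 0.69, -0.002]
wrist_force: [0.5, 0.8, 0.5]
finger_gap: -0.0001
grip_force: 0.0
```

```bash
python3 -m jog '[[1,0,0.006,-0.006,0],[1,-0.012,0,0,0],[1,-0.012,0,0,0],[1,-0.012,0,0,0],[1,-0.002,0,0,0]]'; python3 -m jog '[[1,-0.002,0,0,0],[1,-0.002,0,0,0],[1,-0.001,0,0,0],[1,0,0,0,0]]';  python3 -m jog '[[1,-0.002,0,0,0],[1,-0.002,0,0,0],[1,0,0,0,0]]'
```

```text
clock: 10.88
tcp_pos: [0.5777, -0.0932, 0.0227]
orientation: [0.001, 0.724, 0.69, 0.0]
wrist_force: [-0.5, -0.3, 0.8]
finger_gap: -0.0001
grip_force: 0.0
clock: 11.22
tcp_pos: [0.5768, -0.0946, 0.0221]
orientation: [-0.001, 0.723, 0.691, 0.001]
wrist_force: [-0.8, 4.5, 3.4]
finger_gap: -0.0001
grip_force: 2.0
clock: 11.47
tcp_pos: [0.5769, -0.0948, 0.0221]
orientation: [-0.003, 0.722, 0.692, 0.004]
wrist_force: [2.0, 17.1, 4.9]
finger_gap: -0.0002
grip_force: 8.2
```

Same stop, and it stays rigid with a centred push, so the tray is against the wall. I'll withdraw backwards, rise, check and hand in.

```bash
python3 -m jog '[[1,0.01,0,0,0],[1,0.02,0,0,0],[1,0.03,0,0,0],[1,0.03,0,-0.03,0],[1,0.03,0,-0.03,0]]'>/dev/null; python3 -m jog '[[1,0.02,0,-0.035,0],[1,0.02,0,-0.035,0],[1,0.02,0,-0.03,0],[1,0,0,0,0],[1,0,0,0,0]]'
python3 - <<'E'
from h import *
tool()
c=env.read_camera("scene"); cv2.imwrite("pics/end.png",c["img"][:,:,::-1])
E
```

```text
clock: 12.3
tcp_pos: [0.5862, 0.0803, 0.183]
orientation: [0.002, 0.722, 0.692, 0.001]
wrist_force: [0.1, -0.7, -1.0]
finger_gap: 0.0001
grip_force: 0.0
tcp [586.2  80.3 183. ] ty-heading -2.47 F [ 0.1 -0.7 -1. ] t 12.3 gap 0.0
```

View pics/end.png

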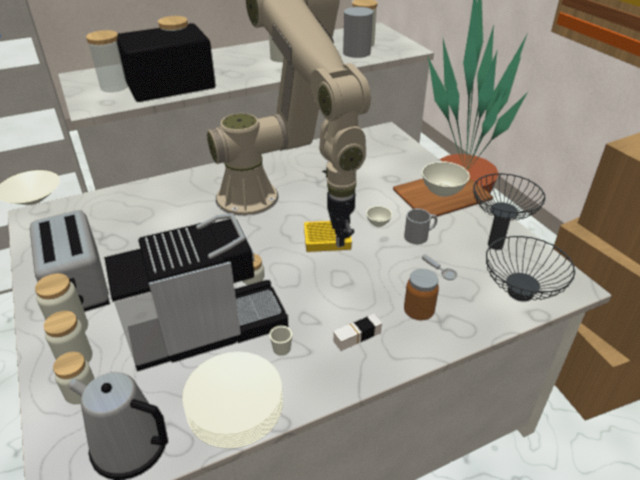

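The tray is home at px (262,308), and everything else stands where it did. The hand is clear.

```bash
python3 -c "
from workcell import env
print(env.hand_in())"
```

```text
the job is handed in; nothing more can be done
None
```

The drip tray is pushed home between the machine's feet against its front wall, nothing else was moved, the hand is clear, and the job was handed in at about 12 s; no verdict came back.

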